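# Index the assembly turntable to the next bush and clamp it

## Robot

A 6-joint arm with a two-finger parallel gripper is mounted at the origin on a cart in front of the work surface, level with it; the furniture and walls round the work are solid. World frame = base frame: x ahead of the robot, y to its left, z up, the work surface at z = 0. Lengths are in m, angles in rad, forces in N, time in s.
With the tool pointing down it reaches from about 0.35 to 0.875 m from the base axis. Payload 4.2 kg.
Tool frame: the origin (TCP) lies at the very end of the fingers, on their centre line; the grasp point (between the pads) lies 19 mm behind it; z points along the fingers, y is the line along which they close (so a half turn about z gives the same grasp; the last joint's range is limited). The gripper opens to 87 mm and grips with 3 to 60 N. Pads are 19 mm wide; open, the fingers measure 117 mm over their backs; the gripper's body (75 mm by 190 mm) begins 51 mm behind the grasp point.
Start: joints at [1.479, 0.385, 0.008, 0, -1.194, -0.259], TCP at [0.215, 0.587, 0.188] pointing down, gripper open.
Joint ranges: [-3.14, 3.14], [-1.21, 2.06], [-1.07, 1.41], [-3.16, 2.05], [-2.99, -0.16], [-3.1, 3.1]. Speed limits (rad/s): [2.79, 2.79, 3.14, 3.14, 3.14, 3.14].

## Interface

Orientations are given as [roll, pitch, yaw] about the fixed x, y, z axes, in that order (R = Rz(yaw) Ry(pitch) Rx(roll)).
In Python, from station import r, status, snapshot, camera_info gives the robot as it stands (r), with the cameras as plain functions and the readings (status).
- The arm moves only by the shell command python3 drive.py 'ROWS' [OPENING] [FORCE]. ROWS is a JSON list of rows, 1 to 5 of them, each an object with the fields d (a list: dx, dy, dz in shares of 1 m (1.0 is 1 m)), turn_vec (a list: a rotation vector rx, ry, rz in parts of the range, where 1.0 means pi rad); a field left out counts as zero; each row is the pose to reach, as a shift and turn from the pose commanded when the command began, along the tool's axes at that moment; what a row does not reach only later rows make up. A row lasts 1/10 s, in which the tool goes at most 0.05 m and 0.15 rad, less where a joint would pass 70% of its speed; a pose out of reach is approached as far as the arm can. OPENING is the finger opening in m, set as the command begins (- or left out keeps the last). The fingers move at their own pace and stop on an object; FORCE is the grip in N (left out, the last holds). Time passes only in rows, so rows that do not move let the fingers close. It prints the time, the measured TCP pose, the force, the opening and the grip force at its end. No shift or turn number may pass 1 either way. Input that does not fit is refused with a message, and nothing moves.
- status.observe(): the state, without advancing time (a new reading comes with each control period).
- snapshot(name): name is "scene" or "top"; returns the picture (384x512x3 uint8, red, green, blue); there is no depth.
- camera_info(name): a dict with "fovy" (degrees; the focal length in pixels is half the picture's height over the tangent of half this angle, whatever the lens; pixels are square), "cx", "cy" (the principal point, pixels), "k1" (the pictures are not rectified: a ray, as slopes to the right and down, at radius r is drawn at 1 + k1 r^2 times it, then the intrinsics apply), "origin" and "attitude" of the camera in the world. Camera axes: x right, y down, z forward; pixel columns grow to the right and rows downward; lengths in m; the calibration is good to about 2 mm. A picture is of the moment at which its call begins. camera_info takes no time and is no camera call.
- r.hand_in(): hands the job in; it is judged then, once.
The state is a dict: "time": time; "q": joint angles; "joint_velocities": joint speeds; "joint_torque": joint torques, N m; "eef_pos": TCP position; "eef_rot": TCP orientation; "force": force on the tool from outside, world axes, zero at the start; "wrist_torque": the same for the moment, N m; "opening": finger opening in m; "gripper_force": force on a finger pad.
Only numpy, scipy, OpenCV 4.12 (cv2) and the standard library are available. Lean on these libraries where they do the work, as an engineer would, in place of code of your own. Each camera call takes 0.05 s, during which the arm holds its last target. There are 200 camera calls.

## Task

The front nest of the six-station turntable is empty: press the indexing plunger's pad down, turn the table clockwise (seen from above) by its spokes to the very next hole, and let the plunger spring back up into it, so that the next flanged bush stands at the front. Then push the clamp lever round to the right as far as it goes to lock the table. Only press and push: the bushes ride along in their nests and are not to be lifted, and the other things on the bench stay where they are.

Things in the scene. Friction and masses are not known exactly. Their poses are not given: they have to be found in the camera images.
- turntable: fixed grey cast base of the turntable, bolted to the bench, with all that turns on it; origin on the bench under the axis of rotation, z up, -x points from the axis to the front station (roughly towards the robot), +y to the robot's left
- dial_centre (a point): centre of the dial's top face, on the axis, 74 mm high: an aluminium disc (radius 115, 56 to 74 mm high) over a dark notched index plate (radius 122, 44 to 54 mm high). Six ring nests on top: inner diameter 38, rim 5.5 mm high, centres 78 mm from the axis, 60 degrees apart, one of them at the front. A steel hub in the middle rises to 90 mm
- dial (a joint): angle of the dial in rad: 0 at the start (plunger's tooth in a notch), grows clockwise seen from above; notches are pi/3 = 1.047 apart, play in a notch about +-0.011. It turns with about 0.1 N m of friction (0.2 with the tooth rubbing under the plate) and stays where it is left
- plunger (a joint): travel of the plunger in m: 0 up (tooth in a notch), 0.010 fully pressed; springs up (4.5 N at the top, 8.5 N fully down). The tooth is 7 mm deep in the notch, so the dial is free only above 0.007. With the dial 0.13 rad or more out of the notch the pad may be let go: the tooth rubs under the plate (travel about 0.007) and snaps up by itself at the next notch
- pad_top (a point): top centre of the plunger's press pad: a black ribbed oval 96 mm long (along the turntable's y) and 32 mm wide, 145 mm from the axis at the front, 50 mm high when up; it moves only straight down. The front spoke crosses over its middle with 10 mm of air between, so press with a finger standing beside the spoke; that finger can slide along the pad and push the spoke
- front_spoke (a point): on the centreline of the spoke that starts over the pad, 145 mm from the axis, 66 mm high; turns with the dial. Six such spokes, one outside each nest: a horizontal steel rod, diameter 11, free between 119 and 156 mm from the axis, then a black ball (diameter 19, centre at 166 mm)
- clamp (a joint): angle of the eccentric clamp lever in rad, 0 to 1.25: 0 to 0.25 (open) at the start, where the lever points towards the robot; grows as it swings anticlockwise seen from above (knob to the robot's right, then away). From 0.6 the cam rubs on the plate's rim; clamped at the stop, 1.25. Stays where it is left; takes 2 N to push, up to 8 N near the stop
- clamp_pivot (a point): pivot of the clamp lever, at the right of the turntable's front, 140 mm from the axis, 44 mm high; the arm (14 mm wide, 36 to 44 mm high) runs 95 mm out from it to the knob, and at angle 0 it lies along the turntable's -x
- clamp_knob (a point): top centre of the upright black knob at the clamp lever's free end: diameter 19, from 51 to 84 mm above the bench, 95 mm from the pivot
- front_station (a point): fixed point on the disc's top at the front station, 78 mm in front of the axis, 74 mm high: where the bottom centre of the bush has to be in the end
- next_bush: light tan flanged bush, flange diameter 36, height 22, 60 g, loose in the nest just right of the front one; origin at its bottom centre
- second_bush: the same, loose in the nest after that (back right)
- third_bush: the same, loose in the rear nest
- done_bush: a flanged bush like the others that stands on the bench near its left edge; not to be moved; origin at its bottom centre
- caliper: caliper 200 mm long and 15 mm high, lying flat on the bench at the left near the robot; not to be moved; origin at its underside's centre
- oil_can: oil can, diameter 60, height 130, standing on the bench at the right near the robot; not to be moved; origin at its bottom centre

How it is judged:
On the way, in this order (a step that is already met when the one before it is completed fails the run):
1. the plunger is pressed in, which draws its tooth out of the notch (value of joint plunger above 0.0065 m and value of joint clamp below 0.6 rad), for 0.05 s.
2. the dial stands one hole further clockwise with the plunger back up in the notch, the clamp still open (value of joint dial between 1.007 and 1.087 rad and value of joint plunger below 0.002 m and value of joint clamp below 0.6 rad), for 0.2 s.
At the end, for the whole second after the job is handed in: the dial stands one hole (1.047 rad, within 0.04) clockwise of its start with the plunger's travel under 2 mm (tooth in the notch), the clamp lever is at 1.13 rad or more of its 1.25, and the next bush stands upright and still in its nest, its origin within 8 mm of the front station (value of joint dial between 1.007 and 1.087 rad and value of joint plunger below 0.002 m and value of joint clamp above 1.13 rad and distance between next_bush and front_station below 0.008 m and angle between next_bush's own z axis and vertical below 0.1 rad and linear speed of next_bush below 0.02 m/s); the robot touches nothing.
It fails at once if the dial was turned past the next hole or the wrong way (value of joint dial above 1.25 rad or value of joint dial below -0.15 rad).
It fails at once if a bush was lifted or knocked out of its nest (height (world z) of any of next_bush, second_bush, third_bush above 0.082 m or angle between any of next_bush, second_bush, third_bush's own z axis and vertical above 0.35 rad).
It fails at once if something else on the bench was moved (distance of any of done_bush, caliper, oil_can from where it was at the start of the episode above 0.02 m).
It also fails if it takes over 48 s, if anything falls off the work surface, if the arm or the gripper's body presses on something with over 40 N, if the wrist force passes 120 N, or if a joint passes its speed limit or range.

## Working session

There is one attempt and no reset: what is moved stays moved. The work goes in short steps, Python scripts to look and compute and a shell command to move; the robot and the scene stay as the last step left them, time stands still between calls to the robot, and variables do not carry over. Pictures are saved under pics/ and viewed, at most 10 in all, crops included, and the job is handed in when it is done.

```bash
ls; mkdir -p pics
python3 - <<'E'
from station import r, status, snapshot, camera_info
import cv2
for n in("scene","top"):
    im=snapshot(n); cv2.imwrite(f"pics/{n}0.png",im[:,:,::-1]); print(n,camera_info(n))
print(status.observe())
E
```

```text
drive.py
pics
station.py
scene {'fovy': 53.13687976334816, 'cx': 262.57975048484076, 'cy': 191.64203871996096, 'k1': 0.044942143878999655, 'origin': array([0.06686076, 0.48600153, 0.81799217]), 'attitude': array([-2.41861249,  0.01413684, -2.39781302])}
top {'fovy': 52.24835658003644, 'cx': 259.09164216605114, 'cy': 188.83623326546615, 'k1': -0.0046236610628364195, 'origin': array([ 0.45450793, -0.01424613,  1.11389097]), 'attitude': array([-3.07842035,  0.02592225, -1.59244695])}
{'time': 0.1, 'q': array([ 1.47859469e+00,  3.85512816e-01,  6.77598413e-03, -4.38509009e-04,
       -1.19397490e+00, -2.58613100e-01]), 'joint_velocities': array([-1.27098947e-05, -2.64746332e-03,  4.39822651e-03,  1.29543207e-03,
       -1.59700884e-04,  7.52129971e-04]), 'joint_torque': array([-4.83803396e-04, -3.91688204e+01,  1.87934947e+01,  4.23187181e+00,
        1.34737426e-02, -7.30353872e-05]), 'eef_pos': array([0.21456139, 0.58638614, 0.18675378]), 'eef_rot': array([ 3.13963672e+00, -9.59695184e-05, -3.50976385e-01]), 'force': array([ 0.76371872, -0.68636238,  0.62338681]), 'wrist_torque': array([ 0.01557429, -0.00868993, -0.01357606]), 'gripper_force': 0.0, 'opening': 0.08678803231637816}
```

View pics/top0.png

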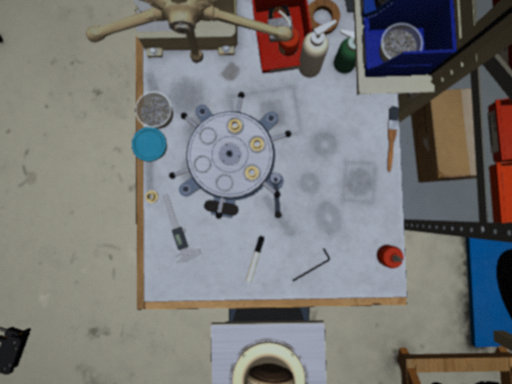

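View pics/scene0.png

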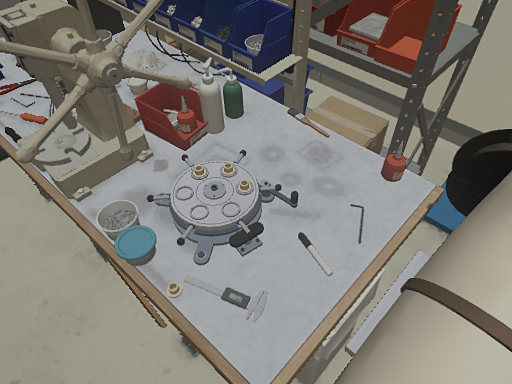

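```bash
cat > h.py <<'E'
import numpy as np, cv2
from station import r, status, snapshot, camera_info
from scipy.spatial.transform import Rotation as R
def cast(n,u,v,z):
    c=camera_info(n); f=192/np.tan(np.radians(c['fovy']/2))
    K=np.array([[f,0,c['cx']],[0,f,c['cy']],[0,0,1]])
    p=cv2.undistortPoints(np.array([[[u,v]]],float),K,np.array([c['k1'],0,0,0]))[0,0]
    d=R.from_euler('xyz',c['attitude']).apply([p[0],p[1],1]); o=np.array(c['origin'])
    return o+d*(z-o[2])/d[2]
def proj(n,P):
    c=camera_info(n); f=192/np.tan(np.radians(c['fovy']/2))
    p=R.from_euler('xyz',c['attitude']).inv().apply(np.array(P,float)-c['origin']); s=p[:2]/p[2]
    s=s*(1+c['k1']*(s@s)); return s*f+[c['cx'],c['cy']]
E
python3 - <<'E'
from h import *
im=cv2.imread("pics/top0.png")
cv2.imwrite("pics/topc.png",cv2.resize(im[85:225,155:305],None,fx=5,fy=4.2857*5/4.2857,interpolation=cv2.INTER_CUBIC)[:600*2][:700])
s=cv2.imread("pics/scene0.png")
g=im.max(2)
m=(g<70).astype('uint8')
n,l,st,c=cv2.connectedComponentsWithStats(m)
for i in range(1,n):
    if 120<c[i][0]<310 and 80<c[i][1]<230 and st[i,4]>5: print(st[i],c[i].round(1),cast("top",*c[i],.066).round(4))
E
python3 - <<'E'
import cv2
s=cv2.imread("pics/topc.png"); cv2.imwrite("pics/topc.png",cv2.resize(s,(600,560)))
E
```

```text
[238  92   6   6  22] [240.8  94.6] [0.7801 0.0558 0.066 ]
[201 110   3   3   9] [202. 111.] [0.7377 0.1626 0.066 ]
[181 113   6   6  23] [183.3 115.1] [0.7279 0.214  0.066 ]
[162 115  10  12  25] [167.4 121.7] [0.7109 0.258  0.066 ]
[270 117   2   3   6] [270.5 118. ] [ 0.7131 -0.0236  0.066 ]
[286 131   5   6  22] [287.7 133.5] [ 0.6694 -0.0691  0.066 ]
[227 151   4   5  15] [228.7 153.1] [0.62   0.0917 0.066 ]
[170 173   5   5  20] [171.9 175. ] [0.5642 0.2466 0.066 ]
[274 184   7  34 102] [276.7 201.7] [ 0.4859 -0.035   0.066 ]
[245 186  16  11  20] [252.3 191.7] [0.5141 0.0299 0.066 ]
[184 188   3   2   6] [185.  188.5] [0.527  0.2113 0.066 ]
[205 201  33  17 313] [221.  208.1] [0.472  0.1148 0.066 ]
```

View pics/topc.png

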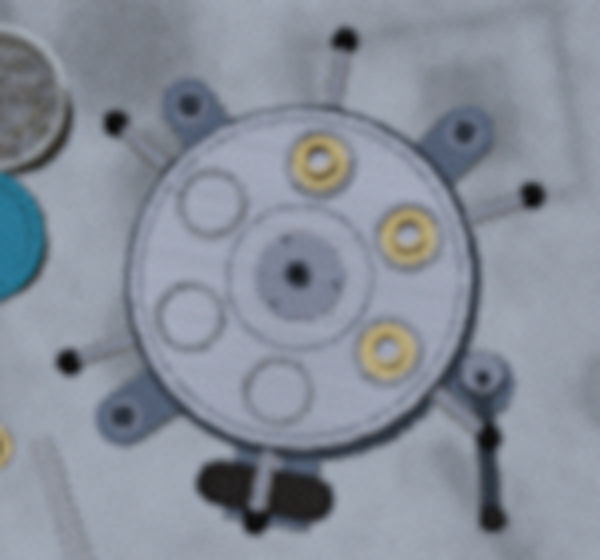

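Run:
```python
from h import *
px=[(240.8,94.6),(183.3,115.1),(171.9,175),(218.75,215.25),(277.25,194.5),(287.7,133.5)]
P=np.array([cast("top",*p,.066)[:2] for p in px])
c=P.mean(0); d=P-c; print("centre",c,"rad",np.hypot(*d.T)*1e3)
a=np.unwrap(np.arctan2(d[:,1],d[:,0])); print(np.degrees(a))
yaw=np.mean(a-np.radians([0,60,120,180,240,300])); print("yaw",yaw)
C=np.array([*c,0]); T=lambda p:C+R.from_euler('z',yaw).apply(p)
print("hub px pred top",proj("top",T([0,0,.09])),"scene",proj("scene",T([0,0,.09])))
sc=[proj("scene",T([166*np.cos(k)/1e3,166*np.sin(k)/1e3,.066])).round(1) for k in np.radians([0,60,120,180,240,300])]
print(sc)
s=cv2.imread("pics/scene0.png")
m=(s.max(2)<70).astype('uint8'); n,l,st,cc=cv2.connectedComponentsWithStats(m)
for i in range(1,n):
    if 130<cc[i][0]<310 and 130<cc[i][1]<260 and st[i,4]>8: print(st[i],cc[i].round(1))
print("pad",T([-.145,0,.05]),proj("top",T([-.145,0,.05])),proj("scene",T([-.145,0,.05])))
k=cast("top",278,214.5,.084); print("knob",k, proj("scene",k)); print("pivot",cast("top",275.75,179.25,.044))
cv2.imwrite("pics/sc.png",cv2.resize(s[140:265,135:305],None,fx=4,fy=4,interpolation=cv2.INTER_CUBIC))
```

```text
centre [0.61664004 0.08860374] rad [166.7396459  167.64718922 166.37169133 166.80877705 167.85779794
 166.26241927]
[-11.34074112  48.43667253 108.30783603 168.76993269 228.34139253
 288.49436306]
yaw -0.20068535840527257
hub px pred top [228.90381236 152.97262813] scene [213.83570471 185.5943528 ]
[array([184.5, 156.6]), array([150.3, 197.3]), array([180.7, 240.4]), array([251. , 233.7]), array([277.8, 186.4]), array([242.7, 152. ])]
[192 132  15  13  30] [199.  138.1]
[240 150   6   6  20] [243.2 152.2]
[182 155   6   6  24] [184. 157.]
[212 185   4   3   9] [213.6 186.3]
[275 185   6   6  29] [277.8 187.4]
[262 190  35  18  56] [275.4 196.6]
[290 191   8  13  79] [294.  197.2]
[147 195   7   7  35] [149.8 198.1]
[261 198  13   5  14] [266.9 200.7]
[246 215  10  10  10] [250.5 219.5]
[215 221  49  29 437] [244.8 235.2]
[188 224   7   5  11] [191.9 225.5]
[195 228  44   8  46] [217.4 233.2]
[299 233  12  15  90] [304.1 239.7]
[177 238   8   7  42] [180.4 241. ]
[150 246   5  13  15] [153.1 252.3]
pad [0.47455016 0.11750818 0.05      ] [220.69790841 207.27568482] [246.3413532  231.85146119]
knob [ 0.45165835 -0.03709376  0.084     ] [294.57655981 191.99614408]
pivot [ 0.54804594 -0.03420168  0.044     ]
```

View pics/sc.png

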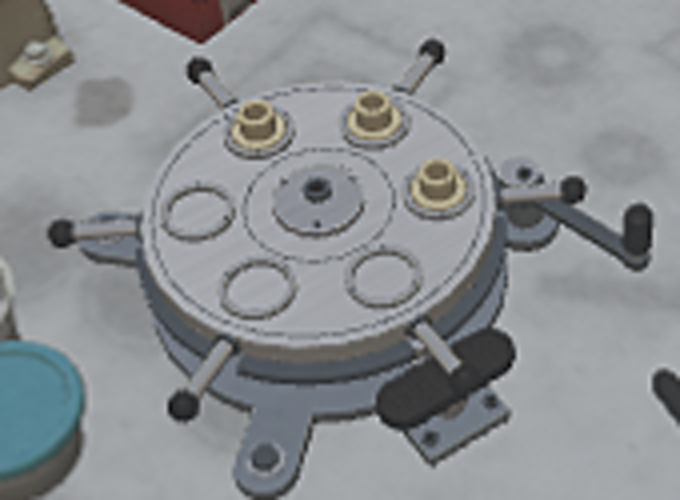

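```bash
cat >> h.py <<'E'
C=np.array([.6166,.0886,0]); YAW=-.2007
T=lambda p:C+R.from_euler('z',YAW).apply(p)
def go(p,yaw):
    o=status.observe(); A=R.from_euler('xyz',o['eef_rot']); d=A.inv().apply(np.array(p)-o['eef_pos'])
    w=(A.inv()*R.from_euler('xyz',[np.pi,0,yaw])).as_rotvec()
    print("t",o['time'],"to",np.round(p,4),"shift",d.round(4),"rot",w.round(4))
E
python3 -c "
from h import *
go(T([-.143,-.025,.12]),YAW)"
```

```text
t 0.1 to [0.4715 0.0926 0.12  ] shift [0.411  0.3752 0.0675] rot [ 2.000e-03  1.000e-04 -1.503e-01]
```

The manual's scale: turns go in shares of pi rad. Converting my numbers, -0.15 rad / 3.1416 = -0.0477.

```bash
python3 drive.py '[{"d":[0.036, 0.033, 0], "turn_vec":[0, 0, -0.0095]}, {"d":[0.072, 0.066, 0], "turn_vec":[0, 0, -0.0191]}, {"d":[0.108, 0.099, 0], "turn_vec":[0, 0, -0.0286]}, {"d":[0.144, 0.132, 0], "turn_vec":[0, 0, -0.0382]}, {"d":[0.18, 0.165, 0], "turn_vec":[0, 0, -0.0477]}]' 0 10; python3 -c "
from h import *
go(T([-.143,-.025,.12]),YAW)"
```

```text
time: 0.6
eef_pos: [0.3274, 0.368, 0.1874]
eef_rot: [3.141, 0.0, -0.199]
force: [1.2, -0.3, 0.9]
opening: 0.0549
gripper_force: 0.0
t 0.6 to [0.4715 0.0926 0.12  ] shift [0.1957 0.2414 0.0675] rot [0.0006 0.0002 0.0017]
```

```bash
python3 drive.py '[{"d":[0.03, 0.037, 0]}, {"d":[0.06, 0.074, 0]}, {"d":[0.09, 0.111, 0]}, {"d":[0.12, 0.148, 0]}, {"d":[0.15, 0.185, 0.02]}]'; python3 drive.py '[{"d":[0.025, 0.03, 0.02]}, {"d":[0.046, 0.056, 0.047]}, {"d":[0.046, 0.056, 0.047]}]';  python3 -c "
from h import *
go(T([-.143,-.025,.055]),YAW)
cv2.imwrite('pics/s1.png',cv2.resize(snapshot('scene')[120:270,135:335,::-1],None,fx=4,fy=4))"
```

```text
time: 1.1
eef_pos: [0.4386, 0.1594, 0.1705]
eef_rot: [-3.137, -0.005, -0.2]
force: [1.1, 1.3, -0.9]
opening: 0.015
gripper_force: 0.0
time: 1.4
eef_pos: [0.4683, 0.0921, 0.1175]
eef_rot: [3.136, 0.007, -0.207]
force: [-0.4, -0.2, 0.0]
opening: 0.001
gripper_force: 0.0
t 1.4 to [0.4715 0.0926 0.055 ] shift [ 0.0035 -0.0015  0.0625] rot [ 0.0052  0.0072 -0.0062]
```

View pics/s1.png

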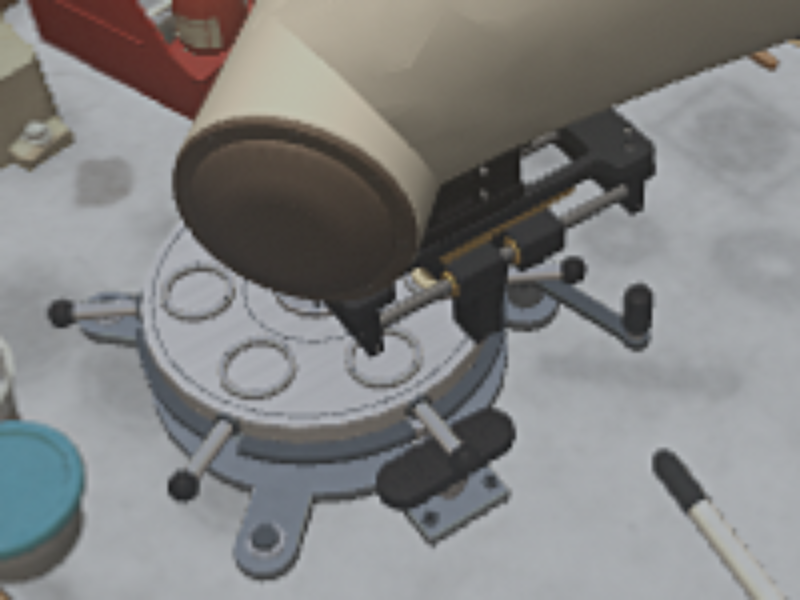

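```bash
python3 drive.py '[{"d":[0.002, 0, 0.03]}, {"d":[0.003, 0, 0.06]}, {"d":[0.003, 0, 0.06]}, {"d":[0.003, 0, 0.06]}]';  python3 -c "
from h import *
go(T([-.143,-.025,.041]),YAW)"
```

```text
time: 1.85
eef_pos: [0.4738, 0.0965, 0.0623]
eef_rot: [-3.142, -0.001, -0.199]
force: [-0.3, 0.5, 0.6]
opening: 0.0003
gripper_force: 0.0
t 1.85 to [0.4715 0.0926 0.041 ] shift [-0.0015  0.0043  0.0213] rot [-0.     -0.0009  0.0019]
```

```bash
python3 drive.py '[{"d":[-0.0015, 0.005, 0.006]}, {"d":[-0.0015, 0.005, 0.011]}, {"d":[-0.0015, 0.005, 0.016]}, {"d":[-0.0015, 0.005, 0.021]}, {"d":[-0.0015, 0.005, 0.021]}]';  python3 -c "
from h import *
go(T([-.143,-.025,.041]),YAW)"
```

```text
time: 2.35
eef_pos: [0.4704, 0.0908, 0.0398]
eef_rot: [3.141, 0.001, -0.201]
force: [0.0, -0.9, -0.2]
opening: 0.0005
gripper_force: 0.0
t 2.35 to [0.4715 0.0926 0.041 ] shift [ 0.0007 -0.002  -0.0012] rot [ 0.0009  0.0011 -0.0002]
```

```bash
python3 -c "
from h import *
print(status.observe()['force'],status.observe()['wrist_torque'],proj('scene',status.observe()['eef_pos']))
cv2.imwrite('pics/s2.png',cv2.resize(snapshot('scene')[150:270,165:325,::-1],None,fx=5,fy=5))"
```

```text
[ 0.03775892 -0.93727363 -0.1791734 ] [-0.00172776 -0.00906552  0.01037808] [255.21212189 228.62554272]
```

View pics/s2.png

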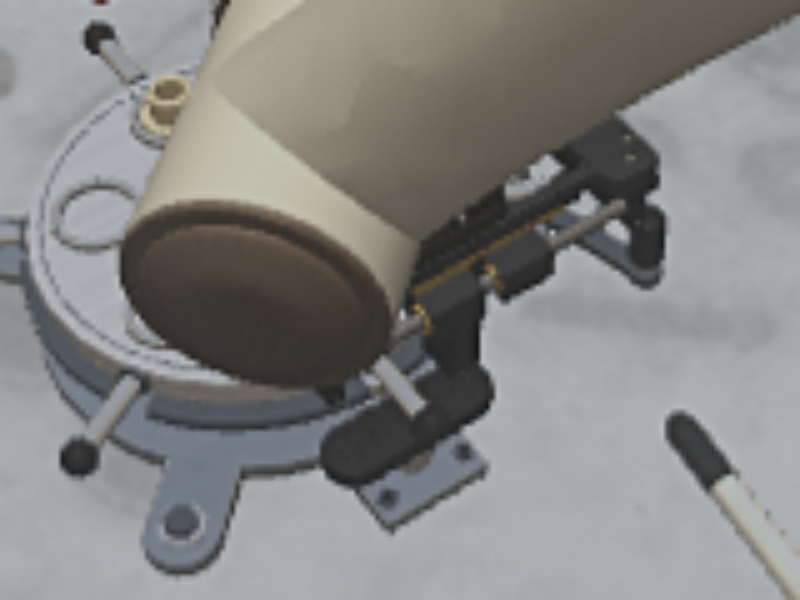

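```bash
python3 -c "
from h import *
o=status.observe(); p=o['eef_pos']; A=R.from_euler('xyz',o['eef_rot'])
print(o['q'])
for z in(0,-.012):
  for x,y in((-.0095,-.015),(-.0095,.015),(.0095,-.015),(.0095,.015)): print(z,x,y,proj('scene',p+A.apply([x,y,z])).round(1),proj('top',p+A.apply([x,y,z])).round(1))
a=snapshot('scene')[:,:,::-1]; t=snapshot('top')[:,:,::-1]
s0=cv2.imread('pics/scene0.png')
f=lambda s:np.clip(cv2.resize(s[205:255,215:275].astype(float),None,fx=6,fy=6,interpolation=cv2.INTER_CUBIC)*2,0,255)
f2=lambda s:np.clip(cv2.resize(s[185:230,190:290].astype(float),None,fx=6,fy=6,interpolation=cv2.INTER_CUBIC)*1.5,0,255)
b=np.hstack([f(s0),f(a)]); c=np.pad(f2(t),((0,0),(0,120),(0,0)))
cv2.imwrite('pics/s3.png',np.vstack([b,c]))"
```

```text
[ 5.30635682e-01  3.12542354e-01 -5.37068104e-01  5.47324468e-05
 -7.21944850e-01  8.39258380e-01]
0 -0.0095 -0.015 [252.3 234. ] [224.8 211. ]
0 -0.0095 0.015 [262.2 228.1] [235.6 212.9]
0 0.0095 -0.015 [248.  228.9] [226.1 204.2]
0 0.0095 0.015 [257.8 223.2] [236.8 206.1]
-0.012 -0.0095 -0.015 [252.2 231.1] [224.3 210.9]
-0.012 -0.0095 0.015 [262.1 225.2] [235.2 212.9]
-0.012 0.0095 -0.015 [247.8 226.1] [225.6 204. ]
-0.012 0.0095 0.015 [257.7 220.3] [236.5 206. ][ WARN:0@1.604] global loadsave.cpp:1063 imwrite_ Unsupported depth image for selected encoder is fallbacked to CV_8U.
```

View pics/s3.png

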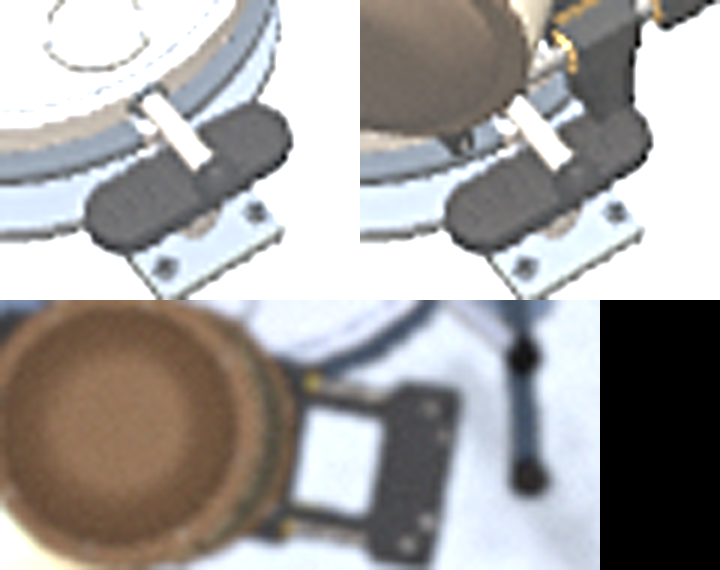

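```bash
python3 drive.py '[{"d":[0, 0, 0.001]}, {"d":[0, 0, 0.002]}, {"d":[0, 0, 0.003]}, {"d":[0, 0, 0.004]}, {"d":[0, 0, 0.004]}]';python3 drive.py '[{"d":[0, 0, 0.001]}, {"d":[0, 0, 0.002]}, {"d":[0, 0, 0.003]}, {"d":[0, 0, 0.004]}, {"d":[0, 0, 0.004]}]'
```

```text
time: 3.0
eef_pos: [0.4707, 0.091, 0.0362]
eef_rot: [3.141, 0.0, -0.201]
force: [0.4, -0.6, -0.6]
opening: 0.0004
gripper_force: 0.0
time: 3.5
eef_pos: [0.4707, 0.091, 0.0322]
eef_rot: [3.141, 0.0, -0.201]
force: [0.5, -0.1, 0.4]
opening: 0.0005
gripper_force: 0.0
```

```bash
python3 -c "
from h import *
a=snapshot('scene')[:,:,::-1]; s0=cv2.imread('pics/scene0.png')
f=lambda s:(255*(np.clip(cv2.resize(s[198:248,235:270],None,fx=11,fy=11,interpolation=cv2.INTER_NEAREST)/130.,0,1))**.5).astype('uint8')
cv2.imwrite('pics/s4.png',np.hstack([f(s0),f(a)]))"
```

```text
(no output)
```

View pics/s4.png

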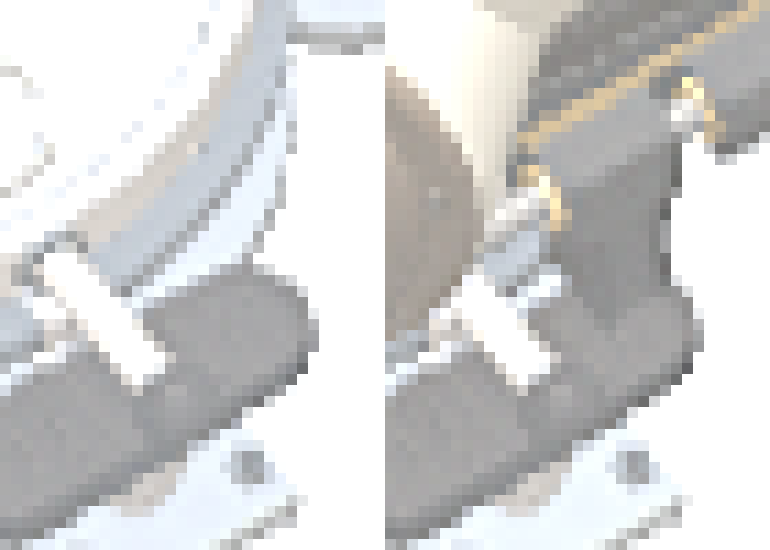

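```bash
python3 drive.py '[{"d":[0, 0, 0.001]}, {"d":[0, 0, 0.002]}, {"d":[0, 0, 0.003]}, {"d":[0, 0, 0.004]}, {"d":[0, 0, 0.005]}]';python3 drive.py '[{"d":[0, 0, 0.001]}, {"d":[0, 0, 0.002]}, {"d":[0, 0, 0.003]}, {"d":[0, 0, 0.004]}]'; python3 -c "
from h import *
o=status.observe(); p=o['eef_pos']; A=R.from_euler('xyz',o['eef_rot'])
for z in (-.07,-.1,-.14):
  for x in(-.0375,.0375): print(z,x,proj('top',p+A.apply([x,.095,z])).round(1))"
```

```text
time: 4.05
eef_pos: [0.4708, 0.091, 0.0273]
eef_rot: [3.142, 0.0, -0.201]
force: [-0.5, 0.5, 0.2]
opening: 0.0006
gripper_force: 0.0
time: 4.45
eef_pos: [0.4708, 0.091, 0.0233]
eef_rot: [3.142, 0.0, -0.201]
force: [0.4, 0.4, 0.1]
opening: 0.0006
gripper_force: 0.0
-0.07 -0.0375 [262. 229.]
-0.07 0.0375 [267.2 200.5]
-0.1 -0.0375 [261.8 229.4]
-0.1 0.0375 [267.1 200.1]
-0.14 -0.0375 [261.5 230.1]
-0.14 0.0375 [267.  199.6]
```

```bash
python3 drive.py '[{"d":[0, 0, 0.001]}, {"d":[0, 0, 0.002]}, {"d":[0, 0, 0.003]}, {"d":[0, 0, 0.003]}]';python3 drive.py '[{"d":[0, 0, 0.001]}, {"d":[0, 0, 0.002]}, {"d":[0, 0, 0.003]}, {"d":[0, 0, 0.003]}]'
python3 - <<'E'
from h import *
a=snapshot('scene')[:,:,::-1].astype(int); s0=cv2.imread('pics/scene0.png').astype(int)
for v in range(218,248): print(v,''.join('%4d'%x for x in a[v,228:268].max(1)[::1]))
E
```

```text
time: 4.85
eef_pos: [0.4707, 0.091, 0.0202]
eef_rot: [3.141, 0.0, -0.201]
force: [-0.2, 0.6, -0.3]
opening: 0.0003
gripper_force: 0.0
time: 5.25
eef_pos: [0.4707, 0.091, 0.0173]
eef_rot: [3.141, 0.0, -0.201]
force: [-0.3, -0.3, -0.6]
opening: 0.0007
gripper_force: 0.0
218   71  72  70  70  71  70  71  73  75  59  58  57  54  66  63 129 116 101  71  44  93 196  68  65  67  63  53  46  46  45  45  47  41  27 147 177 172 170 171 169
219   70  71  69  69  69  69  69  70  70  63  57  58  56  62  58  96 113  95  64  63 111 124 120  55  51  50  48  46  47  47  46  46  39  52 182 180 174 170 169 168
220   71  68  69  68  68  68  67  68  67  66  61  57  58  57  62  87 113  88  89 136 116  91 143  71  44  44  46  46  47  48  47  44  30 145 184 178 175 173 172 170
221   69  67  67  67  68  65  66  64  66  65  59  64  64  58  59  58 110  94 118 107  86  73  82  83  45  47  47  47  47  48  47  40  26 147 182 177 176 174 175 174
222   66  66  67  66  66  65  65  64  64  64  60  57  62  58  59  53 110  88  94  76  79  63  82  89  48  47  47  47  47  46  47  42  28 194 187 179 176 176 176 175
223   
[... 3418 characters left out ...]
 143 138 132  91 114 181 178 176 177 176
244  184 191  45  39  49  58  59  58  62  57  50  48  43  37  77 138 139 125  94  99 103 135 139 136 135 135 135 137 139 139 138 113  83  59 145 181 177 176 177 178
245  183 192 100  29  36  43  45  47  48  46  44  39  35  67 138 142 140 138 133 135 135 139 137 136 136 136 137 140 136 127  93  73  88  88 177 180 177 177 178 177
246  178 183 179 143  59  28  33  39  41  38  34  74 139 140 144 141 137 136 137 137 136 137 138 137 136 141 136 134  99  74  56 111 179 175 180 178 177 177 177 178
247  176 178 180 180 179 142  99  67  51  99 135 136 144 123 124 134 141 136 135 135 136 135 136 138 140 136 119  85  65 114 179 178 182 178 177 176 177 177 177 176
```

```bash
python3 drive.py '[{"d":[0, 0, 0.001]}, {"d":[0, 0, 0.002]}, {"d":[0, 0, 0.002]}]'|grep -E "pos|force:";python3 drive.py '[{"d":[0, 0, 0.001]}, {"d":[0, 0, 0.002]}, {"d":[0, 0, 0.002]}]'|grep -E "pos|force:"
python3 - <<'E'
from h import *
p=status.observe()
for z in(.05,.045,.04): print(z,proj('scene',[*(p['eef_pos'][:2]+R.from_euler('z',-.2).apply([-.0095,.0075,0])[:2]),z]))
a=snapshot('scene')[:,:,::-1].astype(int)
for v in range(224,248): print(v,''.join('%4d'%x for x in a[v,228:268].max(1)[::1]))
E
```

```text
eef_pos: [0.4709, 0.0911, 0.0156]
force: [-0.7, 0.7, 2.3]
gripper_force: 1.0
eef_pos: [0.4709, 0.0911, 0.0136]
force: [-1.7, -0.2, 5.6]
gripper_force: 2.7
0.05 [254.58588882 230.13865341]
0.045 [254.64609687 231.33136971]
0.04 [254.70582582 232.51476333]
224   66  66  66  66  65  65  64  64  63  64  62  57  59  56  57  55  92  76  54  80 144 119  52  50  46  47  47  44  48  46  47  44  37  56 126 184 180 177 176 177
225   63  63  65  65  65  64  62  62  61  62  60  57  60  59  60  53  70 101 119 141 154 100  41  43  45  44  46  44  48  46  48  45  41  47  50 192 183 177 176 177
226   62  62  62  63  62  63  61  61  59  60  59  56  59  58  58  50  93 165 145  92  85  56  42  42  45  44  45  45  46  48  46  45  43  53  38 126 182 177 177 177
227   60  61  61  61  62  59  60  61  59  58  58  57  58  60  57  46  91 169 161 115  51  50  55  43  44  43  45  44  47  47  48  45  44  55  46 109 184 177 175 175
228   59  58  61  60  58  59  59  58  58  57  55  60  60  59  57  56 133 167 166 154  86  48  53  54  44  44  44  45  46  46  48  45  43  56  49  67 187 179 176 175
229   59  58  60  58
[... 2414 characters left out ...]
 143 138 133  90 115 181 179 176 178 177
244  185 148  38  43  57  60  59  61  59  62  58  51  46  41  34  75 138 124  97 100 103 133 139 136 134 135 136 137 140 139 138 113  83  59 145 181 177 176 177 178
245  184 187 102  33  39  49  51  52  51  48  46  43  36  76 139 137 143 139 135 135 136 138 138 136 137 136 136 141 135 127  92  72  88  88 178 180 177 177 177 177
246  178 184 182 102  31  36  40  42  46  42  39  33  73 141 147 142 138 136 137 137 135 136 138 137 138 140 136 133  99  76  57 110 179 175 180 178 177 177 176 177
247  177 178 182 179 142  57  56  31  34  75  75 136 139 124 125 134 142 137 134 135 136 136 136 138 140 136 118  86  66 113 179 179 182 178 177 177 176 177 177 177
```

```bash
python3 drive.py '[{"d":[0, 0, 0.002]}, {"d":[0, 0, 0.004]}, {"d":[0, 0, 0.0055]}, {"d":[0, 0, 0.0065]}, {"d":[0, 0, 0.0065]}]'
```

```text
time: 6.45
eef_pos: [0.4709, 0.091, 0.0073]
eef_rot: [3.141, -0.0, -0.2]
force: [-2.6, 0.4, 8.9]
opening: 0.0005
gripper_force: 3.9
```

```bash
python3 drive.py '[{"d":[0, -0.007, 0]}, {"d":[0, -0.014, 0]}, {"d":[0, -0.02, 0]}, {"d":[0, -0.026, 0]}, {"d":[0, -0.026, 0]}]'; python3 drive.py '[{"d":[0, -0.005, 0]}, {"d":[0, -0.01, 0]}, {"d":[0, -0.014, 0]}, {"d":[0, -0.014, 0]}]'
python3 - <<'E'
from h import *
a=snapshot('scene')[:,:,::-1]; cv2.imwrite('pics/s5.png',cv2.resize(a[150:270,165:325],None,fx=5,fy=5,interpolation=cv2.INTER_CUBIC))
E
```

```text
time: 6.95
eef_pos: [0.4755, 0.1157, 0.0072]
eef_rot: [3.139, 0.001, -0.2]
force: [-1.9, -3.7, 8.0]
opening: 0.0003
gripper_force: 3.9
time: 7.35
eef_pos: [0.4781, 0.129, 0.0072]
eef_rot: [3.139, 0.001, -0.2]
force: [-2.5, -5.1, 7.3]
opening: 0.0004
gripper_force: 3.9
```

View pics/s5.png

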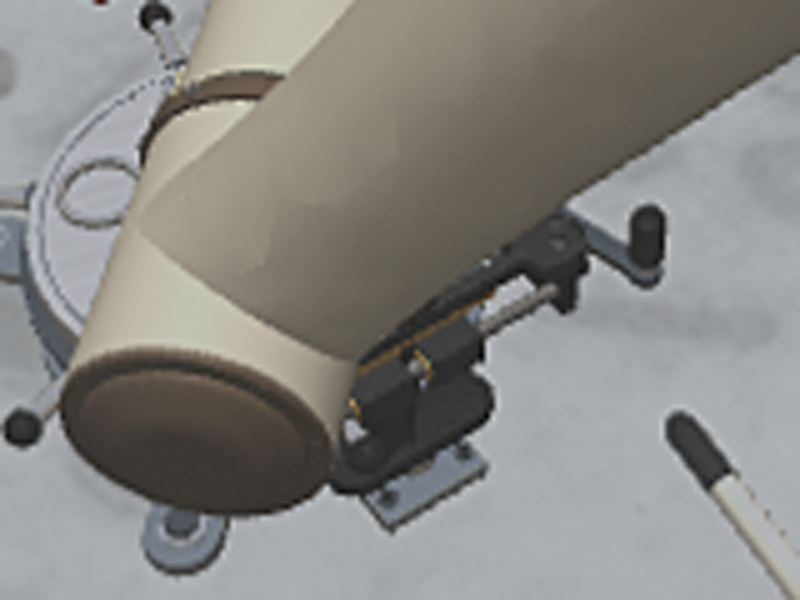

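```bash
cat >> h.py <<'E'
def dial():
    # balls on 166 mm circle at z=.066: dark blobs in both views -> angle (mod 60 deg) relative to start, clockwise
    for n in("scene","top"):
        im=snapshot(n); m=(im.max(2)<75).astype('uint8'); k,l,st,c=cv2.connectedComponentsWithStats(m)
        for i in range(1,k):
            if 8<st[i,4]<70:
                d=R.from_euler('z',-YAW).apply(cast(n,*c[i],.066)-C); q=np.hypot(d[0],d[1])
                if abs(q-.166)<.006: print(n,c[i].round(1),"r",q.round(4),"ang cw from front",round(-((np.arctan2(d[1],d[0])-np.pi+np.pi)%(2*np.pi)-np.pi),3))
E
python3 -c "
from h import *
dial()"
```

```text
scene [195.4 152.6] r 0.166 ang cw from front -2.94
scene [152.3 188.5] r 0.1664 ang cw from front 2.279
scene [169.  235.3] r 0.1681 ang cw from front 1.246
top [252.8  97.8] r 0.167 ang cw from front -2.94
top [192.3 106.7] r 0.1674 ang cw from front 2.298
top [290.8 145.6] r 0.1662 ang cw from front -1.889
top [169. 163.] r 0.1668 ang cw from front 1.254
top [267.6 202.7] r 0.1658 ang cw from front -0.841
```

The manual's scale: turns go in shares of pi rad. Converting my numbers, 0.65 rad / 3.1416 = 0.2069.

```bash
python3 drive.py '[{"d":[0, 0, -0.006]}, {"d":[0, 0, -0.012]}, {"d":[0, 0, -0.012]}]'; python3 drive.py '[{"d":[0.0024, -0.0165, 0], "turn_vec":[0, 0, 0.0414]}, {"d":[0.0068, -0.033, 0], "turn_vec":[0, 0, 0.0828]}, {"d":[0.0132, -0.049, 0], "turn_vec":[0, 0, 0.1241]}, {"d":[0.0214, -0.064, 0], "turn_vec":[0, 0, 0.1655]}, {"d":[0.0314, -0.078, 0], "turn_vec":[0, 0, 0.2069]}]'; python3 -c "
from h import *
dial(); o=status.observe(); p=R.from_euler('z',-YAW).apply(o['eef_pos']-C); print(p,np.hypot(*p[:2]),np.arctan2(p[1],-p[0]),o['q'])"
```

```text
time: 7.8
eef_pos: [0.4795, 0.1307, 0.0196]
eef_rot: [-3.14, -0.001, -0.201]
force: [-0.5, 0.5, 0.4]
opening: 0.0004
gripper_force: 0.0
time: 8.3
eef_pos: [0.5226, 0.1994, 0.0181]
eef_rot: [3.135, 0.001, -0.857]
force: [-4.2, -1.7, 2.1]
opening: 0.0006
gripper_force: 2.3
scene [273.8 176.3] r 0.1643 ang cw from front -1.279
scene [199.1 245.7] r 0.1683 ang cw from front 0.762
top [226.1  94.1] r 0.1663 ang cw from front 2.896
top [280.8 120.3] r 0.1661 ang cw from front -2.34
top [175.  127.8] r 0.1671 ang cw from front 1.848
top [285.  181.3] r 0.1656 ang cw from front -1.292
[-0.11106327  0.09280328  0.01846456] 0.14473250432165882 0.6960682174861214 [ 6.53560270e-01  4.60074556e-01 -3.55299496e-01  2.53860691e-04
 -7.54239185e-01  6.74365389e-02]
```

To row units: 0.24 rad / 3.1416 = 0.0764.

```bash
python3 drive.py '[{"d":[0.0006, -0.0077, 0], "turn_vec":[0, 0, 0.0191]}, {"d":[0.0014, -0.0149, 0], "turn_vec":[0, 0, 0.0382]}, {"d":[0.0026, -0.022, 0], "turn_vec":[0, 0, 0.0573]}, {"d":[0.0038, -0.0276, 0], "turn_vec":[0, 0, 0.0764]}, {"d":[0.0038, -0.0276, 0], "turn_vec":[0, 0, 0.0764]}]'; python3 -c "
from h import *
dial(); o=status.observe(); p=R.from_euler('z',-YAW).apply(o['eef_pos']-C); print(p,np.hypot(*p[:2]),np.arctan2(p[1],-p[0]))"
```

```text
time: 8.9
eef_pos: [0.5468, 0.2152, 0.018]
eef_rot: [3.139, 0.001, -1.089]
force: [-2.5, 1.0, -0.1]
opening: 0.0005
gripper_force: 1.2
scene [277.1 183.5] r 0.1657 ang cw from front -1.11
top [236.   94.1] r 0.1665 ang cw from front 3.059
top [180.2 119.2] r 0.1675 ang cw from front 2.012
top [285.9 128.9] r 0.1666 ang cw from front -2.175
[-0.09348743  0.11011347  0.01815758] 0.14444679040301553 0.8668773360725739
```

To row units: 0.08 rad / 3.1416 = 0.0255.

```bash
python3 drive.py '[{"d":[0, -0.0025, 0], "turn_vec":[0, 0, 0.0064]}, {"d":[0, -0.005, 0], "turn_vec":[0, 0, 0.0127]}, {"d":[0, -0.0075, 0], "turn_vec":[0, 0, 0.0191]}, {"d":[0, -0.0095, 0], "turn_vec":[0, 0, 0.0255]}, {"d":[0, -0.0095, 0], "turn_vec":[0, 0, 0.0255]}]'; python3 drive.py '[{"d":[0, -0.0007, 0]}, {"d":[0, -0.0014, 0]}, {"d":[0, -0.002, 0]}, {"d":[0, -0.002, 0]}]';python3 -c "
from h import *
dial(); o=status.observe(); p=R.from_euler('z',-YAW).apply(o['eef_pos']-C); print(p,np.hypot(*p[:2]),np.arctan2(p[1],-p[0]))"
```

```text
time: 9.5
eef_pos: [0.5559, 0.2197, 0.0183]
eef_rot: [3.14, 0.0, -1.17]
force: [-0.9, 0.6, -1.1]
opening: 0.0007
gripper_force: 0.3
time: 9.9
eef_pos: [0.559, 0.2208, 0.0192]
eef_rot: [-3.141, -0.0, -1.171]
force: [-1.0, -0.2, 0.8]
opening: 0.0007
gripper_force: 0.8
scene [277.9 187.8] r 0.1656 ang cw from front -1.016
scene [276.5 196.8] r 0.162 ang cw from front -0.826
scene [179.7 241. ] r 0.1683 ang cw from front 1.054
top [241.5  94.6] r 0.167 ang cw from front -3.133
top [183.9 114.5] r 0.1675 ang cw from front 2.109
top [287.9 134.1] r 0.1663 ang cw from front -2.084
[-0.08287366  0.11805017  0.01916765] 0.14423552094088693 0.9587154693892607
```

```bash
python3 drive.py '[{"d":[0, -0.001, 0]}, {"d":[0, -0.0015, 0]}, {"d":[0, -0.0015, 0]}]';python3 -c "
from h import *
dial(); a=snapshot('scene')[:,:,::-1]; s0=cv2.imread('pics/scene0.png')
for x in range(238,262,3): print(x,s0[228:250,x].max(1),a[228:250,x].max(1))"
```

```text
time: 10.3
eef_pos: [0.5592, 0.2209, 0.0189]
eef_rot: [3.139, -0.0, -1.171]
force: [-4.8, -1.9, 3.5]
opening: 0.0004
gripper_force: 2.6
scene [277.9 187.8] r 0.1656 ang cw from front -1.016
scene [280.2 198. ] r 0.1717 ang cw from front -0.807
scene [179.7 241. ] r 0.1683 ang cw from front 1.054
top [241.6  94.7] r 0.1668 ang cw from front -3.132
top [183.9 114.7] r 0.1673 ang cw from front 2.107
top [287.8 134. ] r 0.1661 ang cw from front -2.086
238 [ 67  47 149  79  50  56  55  57  58  57  58  59  60  58  59  61  51  46
  37 130 133 120] [ 76  64 166  88  54  61  60  60  63  62  63  65  65  65  64  67  53  49
  39 146 149 136]
241 [ 78  98  64  53  59  57  56  58  58  59  59  58  59  58  55  47  42  66
 133 118  85  65] [ 74 107  70  57  63  63  63  62  63  64  65  64  65  64  60  52  43  75
 149 132  94  73]
244 [142 135  70  51  56  55  57  58  59  56  59  59  57  48  45  62 134 134
 132 136  99  94] [171 160 155  87  53  58  62  64  65  63  67  65  63  55  49  69 150 150
 147 151 111 106]
247 [148 160 156 156 158  84  50  51  51  59  59  50  47  59  88  89  94 130
 131 131 130 133] [ 98 170 180 180 126  64  55  55  55  56  64  56  52  66 100 100 107 146
 147 146 146 148]
250 [ 54  50  83  58  50  64  58  56  54  52  47  46  83  85  82 128 134 133
 132 130 134 129] [ 62  60  61  61  58  69  71  65  62  58  53  50  94  95  93 144 149 148
 147 146 150 145]
253 [ 58  59  59  55  54  53  53  53  50  39 102 135 136 134 132 129 130 131
 135 131  89  56] [ 64  64  66  65  60  58  58  58  53  41 149 155 152 149 147 145 145 147
 151 146 101  64]
256 [ 59  57  59  59  58  54  46  39  68 134 119  82  88  82 132 135 134 130
  96  64  94 170] [ 66  63  64  67  65  61  53  43  78 150 133  93 101  92 147 151 150 145
 110  72 108 189]
259 [ 58  58  60  59  48  37  92 174 175 175 158 132 104 104 131 133 109  69
 105 172 174 169] [ 66  65  68  67  52  41 104 192 193 192 175 146 116 118 148 149 122  79
 120 190 191 186]
```

```bash
python3 drive.py '[{"d":[0, 0.01, 0]}, {"d":[0, 0.02, 0]}, {"d":[0, 0.02, -0.04]}, {"d":[0, 0.02, -0.08]}, {"d":[0, 0.02, -0.11]}]'; python3 -c "
from h import *
dial()
go([.452,-.01,.127],0.)"
```

```text
time: 10.95
eef_pos: [0.5424, 0.2143, 0.1316]
eef_rot: [-3.137, 0.0, -1.17]
force: [0.1, -0.0, -1.1]
opening: 0.0004
gripper_force: 0.0
scene [243.5 152.4] r 0.1656 ang cw from front -2.078
scene [277.9 187.6] r 0.1656 ang cw from front -1.021
scene [179.9 241. ] r 0.1682 ang cw from front 1.051
top [241.4  94.7] r 0.1668 ang cw from front -3.134
top [183.8 114.8] r 0.1674 ang cw from front 2.105
top [287.8 134. ] r 0.1661 ang cw from front -2.086
t 11.05 to [ 0.452 -0.01   0.127] shift [0.1715 0.1737 0.005 ] rot [-0.0121 -0.006  -1.1695]
```

To row units: -0.7 rad / 3.1416 = -0.2228.

```bash
python3 drive.py '[{"d":[0.02, 0.021, 0], "turn_vec":[0, 0, -0.0446]}, {"d":[0.042, 0.043, 0], "turn_vec":[0, 0, -0.0891]}, {"d":[0.064, 0.065, 0], "turn_vec":[0, 0, -0.1337]}, {"d":[0.086, 0.087, 0], "turn_vec":[0, 0, -0.1783]}, {"d":[0.108, 0.109, 0], "turn_vec":[0, 0, -0.2228]}]'; python3 -c "
from h import *
go([.452,-.01,.127],0.)"
```

```text
time: 11.55
eef_pos: [0.4823, 0.0708, 0.1283]
eef_rot: [-3.141, -0.0, -0.465]
force: [-0.3, -1.0, 0.0]
opening: 0.0006
gripper_force: 0.0
t 11.55 to [ 0.452 -0.01   0.127] shift [0.0091 0.0858 0.0012] rot [-4.000e-04 -3.000e-04 -4.646e-01]
```

To row units: -0.465 rad / 3.1416 = -0.148.

```bash
python3 drive.py '[{"d":[0.002, 0.022, 0], "turn_vec":[0, 0, -0.0382]}, {"d":[0.004, 0.044, 0], "turn_vec":[0, 0, -0.0764]}, {"d":[0.007, 0.066, 0], "turn_vec":[0, 0, -0.1146]}, {"d":[0.009, 0.086, 0], "turn_vec":[0, 0, -0.148]}, {"d":[0.009, 0.086, 0], "turn_vec":[0, 0, -0.148]}]'; python3 -c "
from h import *
go([.452,-.01,.029],0.)"
```

```text
time: 12.05
eef_pos: [0.4507, -0.0104, 0.1283]
eef_rot: [-3.141, 0.001, -0.008]
force: [0.7, -0.4, -0.5]
opening: 0.0007
gripper_force: 0.0
t 12.05 to [ 0.452 -0.01   0.029] shift [ 0.0013 -0.0004  0.0993] rot [-0.0002  0.0006 -0.0075]
```

```bash
python3 drive.py '[{"d":[0, 0, 0.035]}, {"d":[0.001, 0, 0.07]}, {"d":[0.001, 0, 0.09]}, {"d":[0.001, 0, 0.099]}, {"d":[0.001, 0, 0.099]}]'; python3 -c "
from h import *
s0=cv2.imread('pics/top0.png');a=snapshot('top')[:,:,::-1]
cv2.imwrite('pics/t6.png',np.hstack([cv2.resize(x[165:235,235:305],None,fx=5,fy=5) for x in (s0,a)]))
go([.452,-.01,.029],0.)"
```

```text
time: 12.55
eef_pos: [0.4527, -0.0088, 0.0288]
eef_rot: [3.141, 0.002, -0.006]
force: [0.6, -0.6, -0.3]
opening: 0.0008
gripper_force: 0.0
t 12.6 to [ 0.452 -0.01   0.029] shift [-0.0017  0.0014  0.0009] rot [ 0.0002 -0.0002 -0.0057]
```

View pics/t6.png

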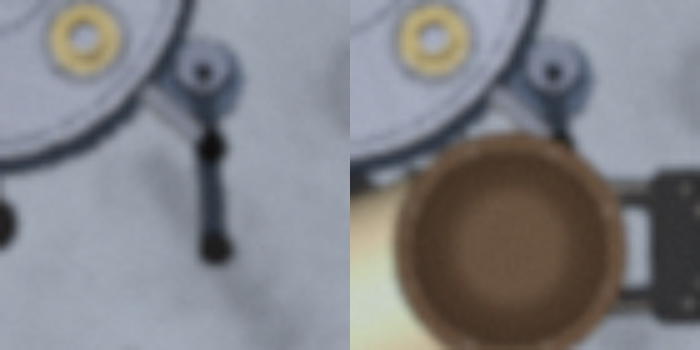

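```bash
cat >> h.py <<'E'
def arc(As,off=.017):
    o=status.observe(); A=R.from_euler('xyz',o['eef_rot']); pv=np.array([.5475,-.0342])
    for a in As:
        s=np.pi+YAW+a; F=pv+.095*np.array([np.cos(s),np.sin(s)])-off*np.array([-np.sin(s),np.cos(s)])
        print(a,A.inv().apply(np.array([*F,.029])-o['eef_pos']).round(4),"rz",round(-(a+YAW-o['eef_rot'][2]),3))
E
python3 -c "
from h import *
arc([.25,.35,.45,.55,.65,.75,.85])"
```

```text
0.25 [-0.0019  0.0133  0.0009] rz -0.055
0.35 [-0.0025  0.0229  0.0009] rz -0.155
0.45 [-0.0023  0.0326  0.0009] rz -0.255
0.55 [-0.001   0.0421  0.0009] rz -0.355
0.65 [0.0011 0.0515 0.0009] rz -0.455
0.75 [0.0042 0.0607 0.0009] rz -0.555
0.85 [0.0082 0.0694 0.0009] rz -0.655
```

To row units: -0.455 rad / 3.1416 = -0.1448.

```bash
python3 drive.py '[{"d":[-0.002, 0.013, 0], "turn_vec":[0, 0, -0.0175]}, {"d":[-0.0025, 0.023, 0], "turn_vec":[0, 0, -0.0493]}, {"d":[-0.0023, 0.0326, 0], "turn_vec":[0, 0, -0.0812]}, {"d":[-0.001, 0.042, 0], "turn_vec":[0, 0, -0.113]}, {"d":[0.001, 0.0515, 0], "turn_vec":[0, 0, -0.1448]}]'; python3 -c "
from h import *
arc([.75,.85,.95,1.05,1.15,1.25,1.3])"
```

```text
time: 13.1
eef_pos: [0.4561, -0.06, 0.0316]
eef_rot: [3.141, -0.005, 0.453]
force: [1.1, 2.9, -0.2]
opening: 0.0003
gripper_force: 1.2
0.75 [-0.0027  0.0091  0.0026] rz -0.096
0.85 [-0.003   0.0187  0.0026] rz -0.196
0.95 [-0.0024  0.0283  0.0026] rz -0.296
1.05 [-0.0008  0.0378  0.0026] rz -0.396
1.15 [0.0018 0.0471 0.0026] rz -0.496
1.25 [0.0053 0.0561 0.0027] rz -0.596
1.3 [0.0074 0.0605 0.0027] rz -0.646
```

Pushing on the knob (about 3 N), continuing round.

To row units: -0.4 rad / 3.1416 = -0.1273.

```bash
python3 drive.py '[{"d":[-0.002, 0.009, 0], "turn_vec":[0, 0, -0.0318]}, {"d":[-0.0025, 0.0187, 0], "turn_vec":[0, 0, -0.0637]}, {"d":[-0.0022, 0.028, 0], "turn_vec":[0, 0, -0.0955]}, {"d":[-0.0008, 0.0375, 0], "turn_vec":[0, 0, -0.1273]}, {"d":[-0.0008, 0.0375, 0], "turn_vec":[0, 0, -0.1273]}]'; python3 -c "
from h import *
arc([1.1,1.15,1.2,1.25,1.3])"
```

```text
time: 13.6
eef_pos: [0.4715, -0.0943, 0.0314]
eef_rot: [3.139, -0.003, 0.849]
force: [-0.1, -0.2, -0.5]
opening: 0.0003
gripper_force: 0.0
1.1 [-0.0004  0.0051  0.0024] rz -0.05
1.15 [-0.0009  0.0099  0.0024] rz -0.1
1.2 [-0.0011  0.0148  0.0024] rz -0.15
1.25 [-0.0011  0.0196  0.0024] rz -0.2
1.3 [-0.0009  0.0244  0.0024] rz -0.25
```

To row units: -0.17 rad / 3.1416 = -0.0541.

```bash
python3 drive.py '[{"d":[-0.0004, 0.005, 0], "turn_vec":[0, 0, -0.0159]}, {"d":[-0.0008, 0.01, 0], "turn_vec":[0, 0, -0.0318]}, {"d":[-0.001, 0.015, 0], "turn_vec":[0, 0, -0.0477]}, {"d":[-0.001, 0.017, 0], "turn_vec":[0, 0, -0.0541]}, {"d":[-0.001, 0.017, 0], "turn_vec":[0, 0, -0.0541]}]'; python3 -c "
from h import *
arc([1.25,1.3])"
```

```text
time: 14.1
eef_pos: [0.4814, -0.1062, 0.0307]
eef_rot: [3.142, -0.0, 1.017]
force: [-3.0, 2.9, 2.6]
opening: 0.0004
gripper_force: 2.0
1.25 [0.0005 0.0044 0.0017] rz -0.032
1.3 [-0.0001  0.0092  0.0017] rz -0.082
```

```bash
python3 drive.py '[{"d":[0, 0.002, 0]}, {"d":[0, 0.0035, 0]}, {"d":[0, 0.005, 0]}, {"d":[0, 0.005, 0]}]'; python3 drive.py '[{"d":[0, 0.001, 0]}, {"d":[0, 0.002, 0]}, {"d":[0, 0.002, 0]}]'; python3 -c "
from h import *
arc([1.25,1.3])"
```

```text
time: 14.5
eef_pos: [0.4825, -0.1077, 0.0302]
eef_rot: [-3.136, 0.002, 1.017]
force: [-8.5, 11.3, 9.0]
opening: 0.0005
gripper_force: 6.8
time: 14.8
eef_pos: [0.4825, -0.1078, 0.0301]
eef_rot: [-3.132, 0.002, 1.016]
force: [-12.2, 16.3, 13.7]
opening: 0.0005
gripper_force: 9.8
1.25 [0.0013 0.0026 0.0011] rz -0.033
1.3 [0.0008 0.0074 0.001 ] rz -0.083
```

```bash
python3 drive.py '[{"d":[0, -0.01, 0]}, {"d":[0, -0.02, 0]}, {"d":[0, -0.025, -0.03]}, {"d":[0, -0.025, -0.07]}, {"d":[0, -0.025, -0.11]}]';  python3 drive.py '[{"d":[0, -0.05, 0]}, {"d":[0, -0.1, 0]}, {"d":[0, -0.15, 0]}, {"d":[0, -0.17, 0]}, {"d":[0, -0.17, 0]}]'; python3 -c "
from h import *
dial(); pv=np.array([.5475,-.0342,0])
for n in('scene','top'):
    im=snapshot(n); m=(im.max(2)<75).astype('uint8'); k,l,st,c=cv2.connectedComponentsWithStats(m)
    for a in (1.25,.23):
        s=np.pi+YAW+a; K=pv+[.095*np.cos(s),.095*np.sin(s),.07]; print(n,a,'pred knob',proj(n,K).round(1))
    for i in range(1,k):
        d=cast(n,*c[i],.07)-pv
        if st[i,4]>8 and np.hypot(*d[:2])<.125: print(st[i],c[i].round(1),d.round(3),'clamp',round((np.arctan2(d[1],d[0])-np.pi-YAW)%(2*np.pi),3))
"
```

```text
time: 15.3
eef_pos: [0.4662, -0.0973, 0.1413]
eef_rot: [3.141, 0.0, 1.018]
force: [2.0, 0.2, 0.1]
opening: 0.0007
gripper_force: 0.0
time: 15.8
eef_pos: [0.3199, -0.0076, 0.1403]
eef_rot: [3.14, -0.003, 1.022]
force: [0.5, -0.7, -0.2]
opening: 0.0002
gripper_force: 0.0
scene [243.8 152.5] r 0.1657 ang cw from front -2.073
scene [184.6 156.8] r 0.1654 ang cw from front 3.141
scene [149.9 197.7] r 0.167 ang cw from front 2.088
scene [179.7 241. ] r 0.1683 ang cw from front 1.054
top [241.6  94.7] r 0.1668 ang cw from front -3.132
top [183.9 114.5] r 0.1675 ang cw from front 2.109
top [287.8 134. ] r 0.1661 ang cw from front -2.086
top [171.6 174.3] r 0.1664 ang cw from front 1.064
top [276.4 194.5] r 0.1661 ang cw from front -1.035
scene 1.25 pred knob [299.1 170.2]
scene 0.23 pred knob [294.  195.4]
[241 150   6   6  22] [243.8 152.5] [ 0.115 -0.032  0.07 ] clamp 3.067
[296 168   7  12  69] [299.3 173.5] [-0.056 -0.073  0.07 ] clamp 1.121
[275 181  27  10  64] [283.8 185.4] [-0.053 -0.012  0.07 ] clamp 0.421
[259 191  12   6  43] [264.9 193. ] [-0.034  0.041  0.07 ] clamp 5.599
[261 198  13   5  16] [267.1 200.7] [-0.055  0.056  0.07 ] clamp 5.688
top 1.25 pred knob [307.3 195.6]
top 0.23 pred knob [277.8 214.2]
[286 132   5   5  23] [287.8 134. ] [ 0.12  -0.035  0.07 ] clamp 3.058
[277 181  32  20 105] [294.3 191.3] [-0.035 -0.048  0.07 ] clamp 1.142
[235 186  26  13  37] [248.6 193.3] [-0.038  0.074  0.07 ] clamp 5.385
[274 192   6   6  23] [276.4 194.5] [-0.043 -0.     0.07 ] clamp 0.206
```

```bash
python3 -c "
from h import *
a=snapshot('top'); s=cv2.imread('pics/top0.png')
print(a[188:204,294:312].max(2)); print(s[205:222,270:286].max(2))
for A in (1.1,1.15,1.2,1.25):
    q=np.pi+YAW+A; print(A,proj('top',np.array([.5475,-.0342,.084])+[.095*np.cos(q),.095*np.sin(q),0]).round(1))"
```

```text
[[135 153 165 169 172 170 166 159 155 151 147 150 149 150 150 151 151 153]
 [ 98 118 136 154 168 172 170 163 156 152 150 152 148 149 147 149 151 153]
 [ 74  82 100 124 148 162 169 167 162 156 153 151 153 152 149 149 151 153]
 [ 65  70  76  90 112 137 155 162 164 161 160 157 155 155 152 151 154 153]
 [ 67  66  69  69  82 100 121 136 150 164 165 161 161 160 159 158 157 157]
 [ 79  69  69  65  70  75  83  99 123 144 156 146 142 145 151 160 162 160]
 [113  93  79  70  68  67  67  74  85 104 111 103  97 101 115 138 157 163]
 [151 131 113  93  74  70  64  66  60  56  57  51  48  51  69 104 140 160]
 [172 165 150 127 103  82  72  63  51  32  26  34  33  32  41  80 126 161]
 [176 174 172 159 140 115  95  77  49  27  24  32  33  30  39  73 127 160]
 [178 177 176 174 170 156 137 108  70  33  21  29  31  33  46  88 137 165]
 [176 179 178 177 177 176 168 141  93  47  24  27  33  41  72 122 153 166]
 [178 176 178 178 181 179 177 164 133  96  68  66  77  91 120 150 167 171]
 [174 175 172 177 179 181 183 177 164 145 134 131 139 146 157 169 174 172]
 [174 172 172 175 176 180 179 177 177 171 168 168 
[... 614 characters left out ...]
1 130 153 159 161 164]
 [162 159 154 148 114  64  32  32  31  35  64 110 143 157 160 166]
 [163 161 160 148 115  62  28  31  31  31  47  91 132 155 158 163]
 [169 165 160 150 118  63  30  30  31  28  45  87 127 150 157 160]
 [167 167 162 155 127  81  48  35  30  39  66 103 132 153 159 161]
 [165 166 163 157 138 118  85  67  63  74  98 125 141 151 156 159]
 [166 165 162 159 153 141 128 118 115 115 127 139 146 148 154 159]
 [168 166 162 160 157 154 150 145 143 140 141 144 148 151 153 158]
 [164 167 163 161 162 158 157 153 150 144 145 145 147 150 149 154]
 [166 163 166 162 164 162 161 156 151 150 145 144 148 146 149 148]]
1.1 [304.9 199.9]
1.15 [306.  198.4]
1.2 [306.9 196.9]
1.25 [307.8 195.3]
```

```bash
python3 -c "
from h import *
from scipy.optimize import least_squares
a=snapshot('top')[:,:,::-1].copy(); s=cv2.imread('pics/top0.png')
def cen(im,x0,y0,x1,y1):
    w=np.clip(75-im[y0:y1,x0:x1].max(2).astype(float),0,40); w[w<25]=0; y,x=np.mgrid[y0:y1,x0:x1]; return (w*x).sum()/w.sum(),(w*y).sum()/w.sum()
k0=cen(s,272,211,286,220);k1=cen(a,301,192,311,202)
P0,P1=[cast('top',*k,.084)[:2] for k in(k0,k1)]
print(k0,k1,P0,P1)
ch=np.hypot(*(P1-P0)); th=2*np.arcsin(ch/2/.095); print('swing',th)
m=(P0+P1)/2; n=np.array([-(P1-P0)[1],(P1-P0)[0]])/ch; pv=m+n*.095*np.cos(th/2); print('pivot',pv,np.hypot(*(pv-C[:2])))
for P in(P0,P1): d=P-pv; print('ang',(np.arctan2(d[1],d[0])-np.pi-YAW)%(2*np.pi))
"
```

```text
(np.float64(277.625), np.float64(213.91627358490567)) (np.float64(305.23445463812436), np.float64(197.22731906218144)) [ 0.45320702 -0.03614894] [ 0.4953496  -0.10963047]
swing 0.9242121014542122
pivot [ 0.54804391 -0.03058421] 0.1374947823648366
ang 0.2593095923872353
ang 1.1835216938414472
```

```bash
python3 drive.py '[{"d":[0, 0.05, 0]}, {"d":[0, 0.1, 0]}, {"d":[0, 0.15, 0]}, {"d":[0, 0.165, 0.04]}, {"d":[0, 0.165, 0.08]}]'; python3 drive.py '[{"d":[0, 0, 0.03]}, {"d":[0, 0, 0.037]}, {"d":[0, 0.01, 0.037]}, {"d":[0, 0.018, 0.037]}, {"d":[0, 0.018, 0.037]}]';python3 -c "
from h import *
arc([1.25,1.3])"
```

```text
time: 16.6
eef_pos: [0.4659, -0.0965, 0.0584]
eef_rot: [3.139, -0.002, 1.015]
force: [0.1, -0.1, -1.2]
opening: 0.0004
gripper_force: 0.0
time: 17.1
eef_pos: [0.4794, -0.1043, 0.0242]
eef_rot: [3.139, -0.002, 1.018]
force: [-0.4, 0.7, -1.4]
opening: 0.0003
gripper_force: 0.3
1.25 [-0.      0.0071 -0.0048] rz -0.031
1.3 [-0.0006  0.0119 -0.0048] rz -0.081
```

To row units: -0.02 rad / 3.1416 = -0.0064.

```bash
for i in 1 2; do python3 drive.py '[{"d":[0, 0.0015, 0], "turn_vec":[0, 0, -0.0032]}, {"d":[0, 0.003, 0], "turn_vec":[0, 0, -0.0064]}, {"d":[0, 0.0045, 0], "turn_vec":[0, 0, -0.0064]}, {"d":[0, 0.0045, 0], "turn_vec":[0, 0, -0.0064]}]' | grep -E "pos|rot|force:"; done; python3 -c "
from h import *
arc([1.25,1.3])"
```

```text
eef_pos: [0.4811, -0.1061, 0.0237]
eef_rot: [3.142, -0.0, 1.04]
force: [-3.0, 3.7, 4.7]
gripper_force: 2.9
eef_pos: [0.4823, -0.1075, 0.0236]
eef_rot: [-3.137, 0.001, 1.059]
force: [-9.2, 10.3, 11.3]
gripper_force: 7.5
1.25 [ 0.001   0.003  -0.0055] rz 0.01
1.3 [ 0.0002  0.0078 -0.0055] rz -0.04
```

```bash
python3 drive.py '[{"d":[0, 0.0015, 0]}, {"d":[0, 0.003, 0]}, {"d":[0, 0.004, 0]}, {"d":[0, 0.004, 0]}]' | grep -E "pos|rot|force:"; python3 drive.py '[{"d":[0, -0.01, 0]}, {"d":[0, -0.02, 0]}, {"d":[0, -0.03, -0.03]}, {"d":[0, -0.03, -0.07]}, {"d":[0, -0.03, -0.11]}]'|grep force:;  python3 drive.py '[{"d":[0, -0.05, 0]}, {"d":[0, -0.1, 0]}, {"d":[0, -0.15, 0]}, {"d":[0, -0.17, 0]}, {"d":[0, -0.17, 0]}]'|grep force: ; python3 -c "
from h import *
a=snapshot('top')[:,:,::-1].copy(); s=cv2.imread('pics/scene0.png'); b=snapshot('scene')[:,:,::-1]
w=np.clip(75-a[192:202,301:311].max(2).astype(float),0,40); w[w<25]=0; y,x=np.mgrid[192:202,301:311]; print((w*x).sum()/w.sum(),(w*y).sum()/w.sum())
for x in (241,256,259): print(s[228:245,x].max(1),b[228:245,x].max(1))
hsv=cv2.cvtColor(a,cv2.COLOR_BGR2HSV); m=((hsv[...,0]>14)&(hsv[...,0]<32)&(hsv[...,1]>70)).astype('uint8')
k,l,st,c=cv2.connectedComponentsWithStats(m)
for i in range(1,k):
    d=R.from_euler('z',-YAW).apply(cast('top',*c[i],.085)-C)
    if st[i,4]>15 and np.hypot(*d[:2])<.12: print(st[i],d.round(4))
dial()"
```

```text
eef_pos: [0.4823, -0.1078, 0.0234]
eef_rot: [-3.13, 0.003, 1.058]
force: [-16.5, 20.8, 18.2]
gripper_force: 13.8
force: [0.9, 0.1, -1.0]
gripper_force: 0.0
force: [1.0, -0.6, 0.4]
gripper_force: 0.0
305.38692390139335 197.17470525187568
[78 98 64 53 59 57 56 58 58 59 59 58 59 58 55 47 42] [65 97 64 54 58 58 57 60 59 59 58 59 59 58 54 47 40]
[ 59  57  59  59  58  54  46  39  68 134 119  82  88  82 132 135 134] [ 61  56  59  59  60  56  48  39  70 136 120  83  89  82 132 136 136]
[ 58  58  60  59  48  37  92 174 175 175 158 132 104 104 131 133 109] [ 60  59  60  60  47  37  93 176 176 176 159 132 105 105 134 134 110]
[251 138  12  13  80] [ 0.0372 -0.0681  0.085 ]
[246 167  12  12  67] [-0.0402 -0.0667  0.085 ]
[218 177  12  12  70] [-0.0782  0.0002  0.085 ]
scene [243.8 152.5] r 0.1657 ang cw from front -2.073
scene [184.6 156.8] r 0.1654 ang cw from front 3.141
scene [149.9 197.7] r 0.167 ang cw from front 2.088
scene [179.7 241. ] r 0.1683 ang cw from front 1.054
top [241.6  94.7] r 0.1668 ang cw from front -3.132
top [183.9 114.7] r 0.1673 ang cw from front 2.107
top [287.8 134. ] r 0.1661 ang cw from front -2.086
top [171.5 174.4] r 0.1668 ang cw from front 1.062
top [276.5 194.5] r 0.1663 ang cw from front -1.037
```

Rigid stop at the lever under 26 N, so it is at its end; the bush is at the front station within 1 mm, the pad is fully up and the robot is clear.

```bash
python3 -c "
from station import r, status, snapshot, camera_info
print(r.hand_in())"
```

```text
the job is handed in; nothing more can be done
None
```

The table is turned one hole clockwise with the plunger back up, the next bush stands at the front station (within about 1 mm on camera), and the lever is pushed to a hard stop; I measured that at about 1.18 rad (1.13 needed), and the job is handed in with no verdict shown.

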